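# Vent the proofing box: selector to three dots, flap held at the pointer

## Robot

A 7-joint arm with a two-finger parallel gripper is mounted at the origin on a cart in front of the work surface, level with it; the furniture and walls round the work are solid. World frame = base frame: x ahead of the robot, y to its left, z up, the work surface at z = 0. Lengths are in m, angles in rad, forces in N, time in s.
With the tool pointing down it reaches from about 0.425 to 0.925 m from the base axis. Payload 6.8 kg.
Tool frame: the origin (TCP) lies on the mounting face of the last link; the fingertips stand 173 mm ahead of it and the grasp point (between the pads) lies 155 mm ahead of it; z points along the fingers, y is the line along which they close (so a half turn about z gives the same grasp; the last joint's range is limited). The gripper opens to 85 mm and grips with 20 to 120 N. Pads are 22 mm wide; open, the fingers measure 114 mm over their backs; the gripper's body (76 mm by 85 mm) begins 54 mm behind the grasp point. The pads swing forward as they close: fully open they stand 13 mm farther back than shut.
Start: joints at [-1.458, 0.477, 0.022, 1.555, -0.011, 1.109, -0.083], TCP at [0.148, 0.659, 0.405] pointing down, gripper open.
Joint ranges: [-2.96, 2.96], [-0.34, 2.1], [-1.41, 1.46], [0.24, 2.44], [-1.37, 4.51], [0.17, 1.92], [-2.96, 2.96]. Speed limits (rad/s): [2.39, 2.39, 3.14, 3.14, 3.14, 3.14, 3.14].

## Interface

Orientations are given as a rotation vector (axis times angle).
In Python, from bench import r gives the robot as it stands.
- The arm moves only by the tool arm_command, never from a script. Its argument "plan" is a list of rows, each an object of numbers: "claw": the closure, from 0 (fully open) to 1 (shut); "tx", "ty", "tz": the shift along the tool's x, y, z in m; "ax", "ay", "az": the turn, a rotation vector about the tool's x, y, z in degrees. A call has exactly 10 rows; each row shifts and turns the commanded pose from where the row before left it, along the tool's axes as they then stand; what a row does not reach is not made up. A row lasts 1/12 s, in which the tool goes at most 41.7 mm and 7.16 degrees, less where a joint would pass 70% of its speed; a pose out of reach is approached as far as the arm can. A call is refused whole if a number of a shift passes 0.0417 or a number of a turn 7.16, either way. A call with a gripper value outside its range is refused whole. The fingers move at their own pace and stop on an object; "squeeze" is the grip in N (left out, the last holds). Time passes only in rows, so rows that do not move let the fingers close, or fill a call up. It gives the time, the measured TCP pose, the force, the opening and the grip force at its end, in the units of the state.
- r.get_obs(): the state, without advancing time (a new reading comes with each control period).
- r.grab_frame(name): name is "scene" or "side" or "wrist"; returns the picture (400x640x3 uint8, red, green, blue); there is no depth.
- r.camera_model(name): a dict with "fx", "fy", "cx", "cy" (pixels), "position" and "orientation" of the camera in the world; the wrist camera has in their place "tool_from_camera" (4x4, takes a point from camera to tool coordinates, whose origin is the TCP and whose axes are the flange's). Camera axes: x right, y up, looking along -z (the intrinsics and any distortion apply to the point x, -y, -z); pixel columns grow to the right and rows downward; lengths in m; the calibration is good to about 2 mm. A picture is of the moment at which its call begins: read the wrist's pose just before it. camera_model takes no time and is no camera call.
- r.hand_in(): hands the job in; it is judged then, once.
Trained networks look in the newest picture that a camera, given by its name, has taken for a name from the list of things; names that differ only in an ending like _2 or _b are one class to them, and where a whole thing is asked for, a point or a joint stands for the part that bears it (a point fixed in the world has none). Each returns a list of dicts, best first, with "confidence" (0 to 1); they miss things now and then, are a little off and sometimes report something else, mostly with a low value. They report only what shows in the picture. A call takes as long as a camera call.
- r.boxes_of(target, camera): "location" ([x, y, z] in m, in the coordinates of the camera as it stood for that picture, good to about 4 mm: the middle of the surface that is visible of it).
- r.tip_of(target, camera): "location" ([x, y, z] in m, in the coordinates of the camera as it stood for that picture, good to about 4 mm: a listed point, or the origin of a listed thing).
The state is a dict: "clock": time; "joints": joint angles; "qvel": joint speeds; "tau": joint torques, N m; "tcp_pos": TCP position; "orientation": TCP orientation; "contact_force": force on the tool from outside, world axes, zero at the start; "moment": the same for the moment, N m; "grip_width": finger opening in m; "gripper_force": force on a finger pad.
Only numpy, scipy, OpenCV 4.12 (cv2) and the standard library are available. Lean on these libraries where they do the work, as an engineer would, in place of code of your own. Each camera call takes 0.05 s, during which the arm holds its last target. There are 200 camera calls.

## Task

Air the bread-proofing box: first turn its selector knob clockwise until it clicks into the three-dot (vent) position and let go of the knob; only then lift the metal flap by its bar handle until the flap stands at the same angle as the preset pointer on the quadrant scale behind it. The flap has no stay and falls shut, so finish while still holding it steady at the pointer with the gripper; leave the pointer and the things standing around where they are.

Things in the scene. Friction and masses are not known exactly. Their poses are not given: they have to be found in the camera images.
- proofing_box: Fixed white bread-proofing box, 200 (x) x 300 (y) x 90 mm high: chamber under the flap on the left (+y), level control deck on the right (-y), 110 mm wide, 90 mm high. Origin: centre of the underside; x away from the robot at yaw 0, y left, z up. At its back (box x = +110 mm) a fixed thin aluminium arc, 182 to 206 mm about the hinge line, ticks every 10 degrees, rises to 296 mm above the worktop.
- selector (a joint): Selector knob, rad, grows clockwise seen from above. Sprung detents at 0 (one raised dot), 0.7 (two dots), 1.4 (three dots, vent); stops at -0.05 and 1.45. Starts in the first or second; released past 1.15 it snaps to 1.4. Takes about 0.05 N m. The bar's nose points at yaw 0.7 minus this value in the box's frame (counter-clockwise from box +x). Set means at least 1.25.
- selector_grip (a point): On the knob's upright axis at grip height: box (-35, -95, 122) mm, 32 mm above the deck. Black knob: disc 48 mm wide, top 12 mm above the deck, and on it an upright grip bar 46 mm long, 12 mm thick, from 11 to 45 mm above the deck. A light line on its top and a small nose mark the end that points at the dots. The point's x axis runs along the bar to the nose.
- flap (a joint): Flap angle, rad: 0 closed (level), grows as the free edge rises, end stop 1.5. Weight pulls it shut from any angle up to 1.2; the hinge has almost no friction.
- flap_hinge (a point): Middle of the flap's hinge line, on the left of the box at box (0, +140, 90) mm; the hinge line runs along box x.
- flap_handle (a point): Middle of the round steel bar handle: 12 mm thick, 90 mm long, parallel to the hinge line (box x), on a post at each end. Closed: 150 mm from the hinge towards box -y, 48 mm above it, 40 mm above the flap's top face. Swings with the flap about the hinge; may roll between the fingers. Flap: aluminium panel 190 x 170 x 8 mm, 0.25 to 0.5 kg. Its y axis: in the flap, free edge to hinge.
- pointer (a joint): Angle of the preset pointer, rad, measured as the flap's angle is: 0 level, growing upward. The flap lines up when joint flap equals joint pointer. Starts between 0.5 and 0.95; stiff, stays where it is; not to be moved.
- pointer_tip (a point): Tip of the pointer: a thin dark steel strip 8 mm wide that runs 200 mm from a hub on the flap's hinge line, at box x = +104 mm just behind the flap, lying in front of the quarter arc. The point's y axis runs from tip to hub.
- mug: Green and white mug, 78x116x101 mm, standing left of the box; a bystander. Origin: centre of the underside.
- pot: Low white and red ceramic pot with lid, 63x63x34 mm, in front of the box; a bystander. Origin: centre of the underside.
- spice_jar: Spice jar with black cap, 40x40x105 mm, right of the box; a bystander. Origin: centre of the underside.
- spool: Upright spool of blue thread, 29x29x50 mm, in front of the box; a bystander. Origin: centre of the underside.
- honey_jar: Glass jar with grey lid, 71x71x110 mm, at the right; a bystander. Origin: centre of the underside.
- tape: Lying roll of tape, 100x98x25 mm, at the front right; a bystander. Origin: centre of the underside.

How it is judged:
On the way, in this order (a step that is already met when the one before it is completed fails the run):
1. the selector is in the three-dot position and let go (value of joint selector above 1.25 rad and contact force between the fingers and selector below 0.1 N), for 0.2 s.
2. the flap is held by the gripper, lined up with the pointer (angle between the y axis of flap_handle and the y axis of pointer_tip, either way round below 0.07 rad and contact force between the fingers and flap above 0.5 N and value of joint flap above 0.35 rad), for 0.3 s.
At the end, for the whole second after the job is handed in: The selector is in the three-dot detent (joint at least 1.25 rad) and not touched; the flap is within 0.07 rad of the pointer's angle, raised more than 0.35 rad, still (under 0.05 rad/s) and held by the fingers (contact over 0.5 N) (all of step 1 and all of step 2 and velocity of joint flap between -0.05 and 0.05 rad/s); the arm keeps its last pose, push and grip.
It fails at once if the flap is lifted before the selector is at three dots (value of joint flap above 0.15 rad and value of joint selector below 1.2 rad).
It fails at once if the preset pointer is moved by more than 8 mm at its tip (distance of pointer_tip from where it was at the start of the episode above 0.008 m).
It fails at once if the flap is propped on one of the things around (contact force between flap and mug above 0.3 N or contact force between flap and pot above 0.3 N or contact force between flap and spice_jar above 0.3 N or contact force between flap and spool above 0.3 N or contact force between flap and honey_jar above 0.3 N or contact force between flap and tape above 0.3 N).
It fails at once if one of the things around is shifted by more than 40 mm (distance of any of mug, pot, spice_jar, spool, honey_jar, tape from where it was at the start of the episode above 0.04 m).
It also fails if it takes over 45 s, if anything falls off the work surface, if the arm or the gripper's body presses on something with over 40 N, if the wrist force passes 120 N, or if a joint passes its speed limit or range.

## Working session

There is one attempt and no reset: what is moved stays moved. The work goes in short steps, Python scripts to look and compute and a tool call to move; the robot and the scene stay as the last step left them, time stands still between calls to the robot, and variables do not carry over. Pictures are saved under pics/ and viewed, at most 10 in all, crops included, and the job is handed in when it is done.

Besides the shell and the picture viewer there is one more tool, called after "Call:" by a JSON object that holds its "op" and its "data", one argument or row to a line. arm_command: Moves the arm, as the interface text tells. Its arguments: {"type":"object","properties":{"plan":{"type":"array","items":{"type":"object","properties":{"claw":{"type":"number"},"tx":{"type":"number"},"ty":{"type":"number"},"tz":{"type":"number"},"ax":{"type":"number"},"ay":{"type":"number"},"az":{"type":"number"}}}},"squeeze":{"type":"number"}},"required":["plan"]}

```bash
mkdir -p pics
cat > h.py <<'E'
import numpy as np, cv2
from scipy.spatial.transform import Rotation as R
from bench import r
def cam(name):
    m=r.camera_model(name)
    if name=='wrist':
        o=r.get_obs(); T=np.eye(4); T[:3,:3]=R.from_rotvec(o['orientation']).as_matrix(); T[:3,3]=o['tcp_pos']
        return m,T@np.array(m['tool_from_camera'])
    T=np.eye(4); q=np.array(m['orientation'],float)
    T[:3,:3]=q if q.shape==(3,3) else R.from_rotvec(q).as_matrix() if q.size==3 else R.from_quat(q).as_matrix()
    T[:3,3]=m['position']; return m,T
def w(T,p): return T[:3,:3]@np.array(p)+T[:3,3]
def snap(name,f=None):
    m,T=cam(name); im=r.grab_frame(name)
    if f: cv2.imwrite('pics/'+f,im[:,:,::-1])
    return m,T,im
def find(T,cam,names,fn=None):
    for n in names:
        for d in (fn or r.tip_of)(n,cam)[:2]:
            print(cam,n,round(d['confidence'],2),w(T,d['location']).round(4))
E
cat > a.py <<'E'
from h import *
o=r.get_obs(); print({k:np.round(v,3) for k,v in o.items()})
print(r.camera_model('scene'));print(r.camera_model('wrist'))
for c in ('scene','side'):
    m,T,im=snap(c,c+'0.png')
    find(T,c,['proofing_box','selector_grip','flap_hinge','flap_handle','pointer_tip','mug','pot','spice_jar','spool','honey_jar','tape'])
E
python3 a.py
```

```text
{'clock': np.float64(0.0), 'joints': array([-1.458,  0.478,  0.022,  1.556, -0.012,  1.109, -0.083]), 'qvel': array([ 0.   ,  0.002, -0.001,  0.   , -0.   ,  0.001, -0.   ]), 'tau': array([ 1.0000e-03, -5.9647e+01,  1.6080e+00, -2.8119e+01,  1.2000e-02,
        9.0000e-03,  0.0000e+00]), 'tcp_pos': array([0.148, 0.658, 0.404]), 'orientation': array([-3.460e-01, -3.122e+00,  3.000e-03]), 'contact_force': array([0.195, 0.618, 0.591]), 'moment': array([-0.009, -0.003, -0.028]), 'gripper_force': np.float64(0.0), 'grip_width': np.float64(0.085)}
{'fx': 514.5123578153512, 'fy': 514.5123578153512, 'cx': 320.9331894399425, 'cy': 195.790143709313, 'position': array([-0.51628835, -0.70511406,  1.03679572]), 'orientation': array([ 0.82250109, -0.47017856, -0.99802519])}
{'fx': 359.8325289673075, 'fy': 359.8325289673075, 'cx': 319.2669347366851, 'cy': 199.8793081521901, 'tool_from_camera': array([[ 8.82451027e-04,  9.65077841e-01,  2.61961796e-01,
         6.55861305e-02],
       [ 9.99999574e-01, -7.80382702e-04, -4.93662055e-04,
         2.80600521e-04],
       [-2.71991856e-04,  2.61962120e-0
[... 815 characters left out ...]
.5275  0.0025]
scene tape 0.63 [ 0.5738 -0.1061  0.1413]
side proofing_box 0.55 [ 0.57   -0.0995  0.0037]
side selector_grip 0.61 [ 0.5278 -0.1892  0.12  ]
side flap_hinge 0.76 [0.5872 0.0395 0.085 ]
side flap_handle 0.73 [ 0.5708 -0.1053  0.1376]
side flap_handle 0.15 [ 0.5239 -0.1853  0.1206]
side pointer_tip 0.69 [ 0.6283  0.1259 -0.003 ]
side pointer_tip 0.65 [ 0.5703 -0.106   0.1375]
side mug 0.62 [ 6.247e-01  1.277e-01 -6.000e-04]
side pot 0.6 [ 0.4303 -0.0076  0.0037]
side spice_jar 0.48 [ 0.4304 -0.1521 -0.0009]
side spool 0.54 [ 0.4319 -0.1539 -0.0023]
side honey_jar 0.56 [ 0.6422 -0.4537 -0.0028]
side honey_jar 0.49 [ 0.5238 -0.1866  0.1223]
side tape 0.53 [ 0.4256 -0.5268 -0.0006]
```

View pics/scene0.png

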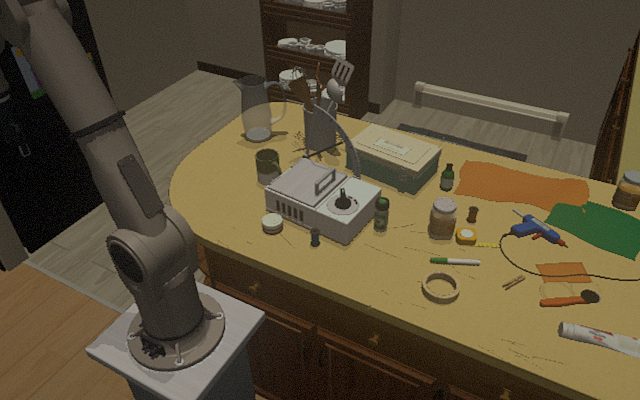

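View pics/side0.png

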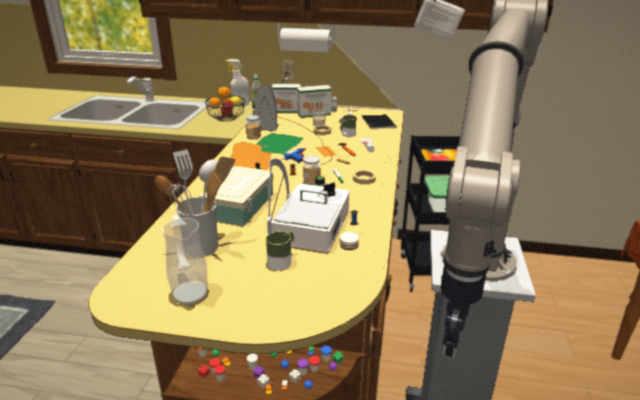

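Call:
{"op": "arm_command", "data": {
  "plan": [
    {"tx": -0.034,"ty": -0.022},
    {"tx": -0.034,"ty": -0.022},
    {"tx": -0.034,"ty": -0.022},
    {"tx": -0.034,"ty": -0.022},
    {"tx": -0.034,"ty": -0.022},
    {"tx": -0.034,"ty": -0.022},
    {"tx": -0.034,"ty": -0.022},
    {"tx": -0.034,"ty": -0.022},
    {"tx": -0.034,"ty": -0.022},
    {"tx": -0.015,"ty": -0.035}
  ]
}}

```text
invalid input at $.plan[0]: expected keys claw, tx, ty, tz, ax, ay, az
```

Call:
{"op": "arm_command", "data": {
  "plan": [
    {"tx": -0.015,"ty": -0.035},
    {"tx": -0.015,"ty": -0.035},
    {"tx": -0.015,"ty": -0.035},
    {"tx": -0.015,"ty": -0.035},
    {"tx": -0.015,"ty": -0.035},
    {"tx": -0.015,"ty": -0.035},
    {"tx": -0.015,"ty": -0.035},
    {"tx": -0.015,"ty": -0.035},
    {"tx": -0.015,"ty": -0.035},
    {"tx": -0.015,"ty": -0.035}
  ]
}}

```text
invalid input at $.plan[0]: expected keys claw, tx, ty, tz, ax, ay, az
```

Call:
{"op": "arm_command", "data": {
  "plan": [
    {"claw": 0,"tx": -0.034,"ty": -0.022,"tz": 0,"ax": 0,"ay": 0,"az": 0},
    {"claw": 0,"tx": -0.034,"ty": -0.022,"tz": 0,"ax": 0,"ay": 0,"az": 0},
    {"claw": 0,"tx": -0.034,"ty": -0.022,"tz": 0,"ax": 0,"ay": 0,"az": 0},
    {"claw": 0,"tx": -0.034,"ty": -0.022,"tz": 0,"ax": 0,"ay": 0,"az": 0},
    {"claw": 0,"tx": -0.034,"ty": -0.022,"tz": 0,"ax": 0,"ay": 0,"az": 0},
    {"claw": 0,"tx": -0.034,"ty": -0.022,"tz": 0,"ax": 0,"ay": 0,"az": 0},
    {"claw": 0,"tx": -0.034,"ty": -0.022,"tz": 0,"ax": 0,"ay": 0,"az": 0},
    {"claw": 0,"tx": -0.034,"ty": -0.022,"tz": 0,"ax": 0,"ay": 0,"az": 0},
    {"claw": 0,"tx": -0.034,"ty": -0.022,"tz": 0,"ax": 0,"ay": 0,"az": 0},
    {"claw": 0,"tx": -0.015,"ty": -0.035,"tz": 0,"ax": 0,"ay": 0,"az": 0}
  ]
}}

```text
clock: 2.03
tcp_pos: [0.4136, 0.3596, 0.4052]
orientation: [0.35, 3.119, 0.003]
contact_force: [0.6, -0.4, 0.9]
grip_width: 0.0855
gripper_force: 0.0
```

Call:
{"op": "arm_command", "data": {
  "plan": [
    {"claw": 0,"tx": -0.015,"ty": -0.035,"tz": 0,"ax": 0,"ay": 0,"az": 0},
    {"claw": 0,"tx": -0.015,"ty": -0.035,"tz": 0,"ax": 0,"ay": 0,"az": 0},
    {"claw": 0,"tx": -0.015,"ty": -0.035,"tz": 0,"ax": 0,"ay": 0,"az": 0},
    {"claw": 0,"tx": -0.015,"ty": -0.035,"tz": 0,"ax": 0,"ay": 0,"az": 0},
    {"claw": 0,"tx": -0.015,"ty": -0.035,"tz": 0,"ax": 0,"ay": 0,"az": 0},
    {"claw": 0,"tx": -0.015,"ty": -0.035,"tz": 0,"ax": 0,"ay": 0,"az": 0},
    {"claw": 0,"tx": -0.015,"ty": -0.035,"tz": 0,"ax": 0,"ay": 0,"az": 0},
    {"claw": 0,"tx": -0.015,"ty": -0.035,"tz": 0,"ax": 0,"ay": 0,"az": 0},
    {"claw": 0,"tx": -0.015,"ty": -0.035,"tz": 0,"ax": 0,"ay": 0,"az": 0},
    {"claw": 0,"tx": -0.015,"ty": -0.035,"tz": 0,"ax": 0,"ay": 0,"az": 0}
  ]
}}

```text
clock: 2.87
tcp_pos: [0.4796, -0.0152, 0.4051]
orientation: [0.346, 3.122, 0.001]
contact_force: [1.1, 0.4, -0.5]
grip_width: 0.0853
gripper_force: 0.0
```

Call:
{"op": "arm_command", "data": {
  "plan": [
    {"claw": 0,"tx": -0.01,"ty": -0.03,"tz": 0,"ax": 0,"ay": 0,"az": 0},
    {"claw": 0,"tx": -0.01,"ty": -0.03,"tz": 0,"ax": 0,"ay": 0,"az": 0},
    {"claw": 0,"tx": -0.01,"ty": -0.03,"tz": 0,"ax": 0,"ay": 0,"az": 0},
    {"claw": 0,"tx": -0.01,"ty": -0.03,"tz": 0,"ax": 0,"ay": 0,"az": 0},
    {"claw": 0,"tx": 0,"ty": 0,"tz": 0,"ax": 0,"ay": 0,"az": 0},
    {"claw": 0,"tx": 0,"ty": 0,"tz": 0,"ax": 0,"ay": 0,"az": 0},
    {"claw": 0,"tx": 0,"ty": 0,"tz": 0,"ax": 0,"ay": 0,"az": 0},
    {"claw": 0,"tx": 0,"ty": 0,"tz": 0,"ax": 0,"ay": 0,"az": 0},
    {"claw": 0,"tx": 0,"ty": 0,"tz": 0,"ax": 0,"ay": 0,"az": 0},
    {"claw": 0,"tx": 0,"ty": 0,"tz": 0,"ax": 0,"ay": 0,"az": 0}
  ]
}}

```text
clock: 3.7
tcp_pos: [0.4926, -0.1381, 0.4047]
orientation: [-0.343, -3.123, -0.001]
contact_force: [-0.0, -0.9, 0.4]
grip_width: 0.0854
gripper_force: 0.0
```

```bash
cat > b.py <<'E'
from h import *
import sys
m,T,im=snap('wrist',sys.argv[1])
print(r.get_obs()['joints'].round(3))
find(T,'wrist',['proofing_box','selector_grip','flap_hinge','flap_handle','pointer_tip'])
E
python3 b.py w1.png
```

```text
[-0.267  0.217  0.489  1.967 -0.122  0.986  1.632]
wrist proofing_box 0.97 [ 0.5684 -0.0962  0.0017]
wrist selector_grip 0.59 [ 0.5269 -0.1866  0.1192]
wrist selector_grip 0.54 [ 0.5773 -0.2923 -0.0046]
wrist flap_hinge 0.86 [0.5835 0.04   0.0903]
wrist flap_handle 0.61 [ 0.5684 -0.1058  0.1402]
```

View pics/w1.png

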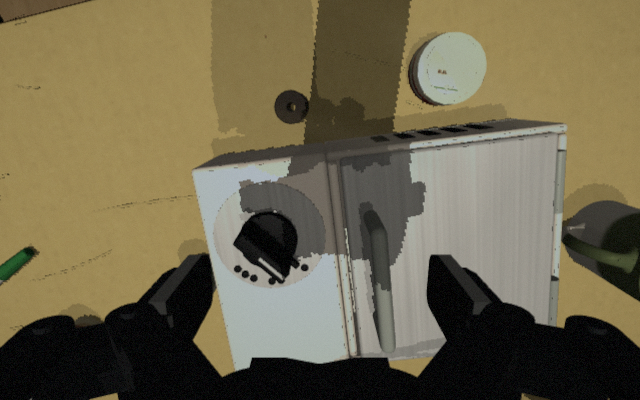

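Run:
```python
from h import *
im=cv2.imread('pics/w1.png')[170:310,190:350]
im=np.clip((im/255.)**0.5*255,0,255).astype('uint8')
cv2.imwrite('pics/w1c.png',cv2.resize(im,None,fx=4,fy=4,interpolation=cv2.INTER_CUBIC))
# predicted pixels
m,T=cam('wrist'); b=np.array([.5685,-.0975,0]); th=-.12
def px(p):
    q=T[:3,:3].T@(p-T[:3,3]); return np.array([m['cx']+m['fx']*q[0]/-q[2], m['cy']+m['fy']*q[1]/q[2]])
Rz=lambda a:R.from_euler('z',a).as_matrix()
for n,p in dict(hinge=(0,.14,.09),knobtop=(-.035,-.095,.135),c1=(-.1,-.15,.09),c2=(-.1,.15,.09),c1b=(-.1,-.15,0),nose0=None,nose7=None).items():
    if p is None:
        a=.7-int(n[-1])/10; p=np.array([-.035,-.095,.135])+.023*np.array([np.cos(a),np.sin(a),0])
    print(n,px(b+Rz(th)@np.array(p)).round(1))
```

```text
hinge [550.9 245.3]
knobtop [261.7 254.5]
c1 [190.3 162.4]
c2 [572.8 124.1]
c1b [220.3 148.4]
nose0 [285.2 274.9]
nose7 [266.1 283.4]
```

View pics/w1c.png

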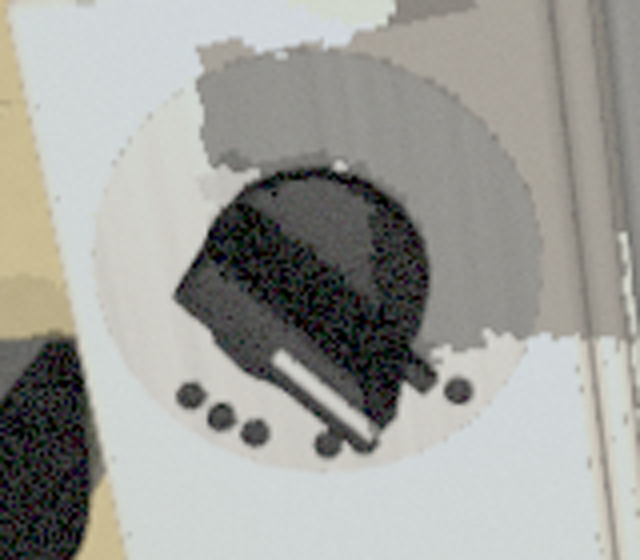

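```bash
cat >> h.py <<'E'
def unp(m,T,u,v,z):
    d=T[:3,:3]@np.array([(u-m['cx'])/m['fx'],-(v-m['cy'])/m['fy'],-1]); return T[:3,3]+d*(z-T[2,3])/d[2]
def px(m,T,p):
    q=T[:3,:3].T@(np.array(p)-T[:3,3]); return np.array([m['cx']+m['fx']*q[0]/-q[2], m['cy']+m['fy']*q[1]/q[2]])
E
python3 - <<'E'
from h import *
m,T=cam('wrist'); u=lambda a,b,z:unp(m,T,a,b,z)
a=u(194,170,.09);b=u(566,124,.09); d=b-a; print(a,b,np.linalg.norm(d),np.arctan2(-d[0],d[1]))
a=u(258.7,258.7,.135);b=u(283.7,279.5,.135);d=b-a;print(a,b,np.linalg.norm(d),np.arctan2(d[1],d[0]))
a=u(375,205,.138);b=u(385,350,.138);d=b-a;print('handle',a,b,np.linalg.norm(d),np.arctan2(d[1],d[0]))
o=r.get_obs(); print(R.from_rotvec(o['orientation']).as_matrix().round(3))
E
```

```text
[ 0.45772544 -0.2334204   0.09      ] [0.48594266 0.05824649 0.09      ] 0.29302863669376006 -0.09644451695215246
[ 0.52505265 -0.19056221  0.135     ] [ 0.54497909 -0.17702279  0.135     ] 0.024091054737138243 0.59681421592013
handle [ 0.50277405 -0.10203039  0.138     ] [ 0.61815982 -0.1151468   0.138     ] 0.11612887510041786 -0.11318855534174972
[[-0.976  0.219 -0.   ]
 [ 0.219  0.976  0.   ]
 [ 0.     0.    -1.   ]]
```

Call:
{"op": "arm_command", "data": {
  "plan": [
    {"claw": 0,"tx": -0.0213,"ty": -0.0208,"tz": 0,"ax": 0,"ay": 0,"az": 0},
    {"claw": 0,"tx": -0.0213,"ty": -0.0208,"tz": 0,"ax": 0,"ay": 0,"az": 0},
    {"claw": 0,"tx": 0,"ty": 0,"tz": 0.0,"ax": 0,"ay": 0,"az": -6.6},
    {"claw": 0,"tx": 0,"ty": 0,"tz": 0.01,"ax": 0,"ay": 0,"az": -6.6},
    {"claw": 0,"tx": 0,"ty": 0,"tz": 0.01,"ax": 0,"ay": 0,"az": -6.6},
    {"claw": 0,"tx": 0,"ty": 0,"tz": 0.01,"ax": 0,"ay": 0,"az": -6.6},
    {"claw": 0,"tx": 0,"ty": 0,"tz": 0.01,"ax": 0,"ay": 0,"az": -6.6},
    {"claw": 0,"tx": 0,"ty": 0,"tz": 0.01,"ax": 0,"ay": 0,"az": -6.6},
    {"claw": 0,"tx": 0,"ty": 0,"tz": 0,"ax": 0,"ay": 0,"az": -6.6},
    {"claw": 0,"tx": 0,"ty": 0,"tz": 0,"ax": 0,"ay": 0,"az": 0}
  ]
}}

```text
clock: 4.83
tcp_pos: [0.5247, -0.1892, 0.354]
orientation: [0.912, -3.005, -0.001]
contact_force: [0.2, -1.5, -0.4]
grip_width: 0.0854
gripper_force: 0.0
```

```bash
python3 b.py w2.png; python3 -c "
from h import *
o=r.get_obs();print(o['tcp_pos'],R.from_rotvec(o['orientation']).as_matrix().round(3))"
```

```text
[-0.026  0.35   0.325  1.907 -0.139  0.907  2.521]
wrist proofing_box 0.81 [ 0.5723 -0.0961  0.0055]
wrist selector_grip 0.83 [ 0.5248 -0.1857  0.12  ]
wrist flap_handle 0.64 [ 0.5707 -0.1096  0.1361]
[ 0.52504044 -0.18915093  0.35502206] [[-0.834 -0.551  0.001]
 [-0.551  0.834 -0.   ]
 [-0.    -0.001 -1.   ]]
```

View pics/w2.png

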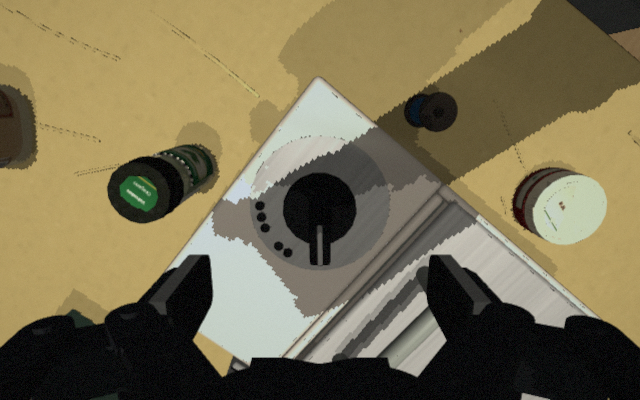

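Call:
{"op": "arm_command", "data": {
  "plan": [
    {"claw": 0,"tx": 0,"ty": 0.001,"tz": 0.025,"ax": 0,"ay": 0,"az": 0},
    {"claw": 0,"tx": 0,"ty": 0,"tz": 0.025,"ax": 0,"ay": 0,"az": 0},
    {"claw": 0,"tx": 0,"ty": 0,"tz": 0.025,"ax": 0,"ay": 0,"az": 0},
    {"claw": 0,"tx": 0,"ty": 0,"tz": 0,"ax": 0,"ay": 0,"az": 0},
    {"claw": 1,"tx": 0,"ty": 0,"tz": 0,"ax": 0,"ay": 0,"az": 0},
    {"claw": 1,"tx": 0,"ty": 0,"tz": 0,"ax": 0,"ay": 0,"az": 0},
    {"claw": 1,"tx": 0,"ty": 0,"tz": 0,"ax": 0,"ay": 0,"az": 0},
    {"claw": 1,"tx": 0,"ty": 0,"tz": 0,"ax": 0,"ay": 0,"az": 0},
    {"claw": 1,"tx": 0,"ty": 0,"tz": 0,"ax": 0,"ay": 0,"az": 0},
    {"claw": 1,"tx": 0,"ty": 0,"tz": 0,"ax": 0,"ay": 0,"az": 0}
  ],
  "squeeze": 40
}}

```text
clock: 5.97
tcp_pos: [0.5246, -0.1884, 0.2805]
orientation: [-0.906, 3.007, -0.001]
contact_force: [1.9, -4.8, 2.7]
grip_width: 0.0121
gripper_force: 5.1
```

Call:
{"op": "arm_command", "data": {
  "plan": [
    {"claw": 1,"tx": 0,"ty": 0,"tz": 0,"ax": 0,"ay": 0,"az": 0},
    {"claw": 1,"tx": 0,"ty": 0,"tz": 0,"ax": 0,"ay": 0,"az": 5},
    {"claw": 1,"tx": 0,"ty": 0,"tz": 0,"ax": 0,"ay": 0,"az": 5},
    {"claw": 1,"tx": 0,"ty": 0,"tz": 0,"ax": 0,"ay": 0,"az": 5},
    {"claw": 1,"tx": 0,"ty": 0,"tz": 0,"ax": 0,"ay": 0,"az": 5},
    {"claw": 1,"tx": 0,"ty": 0,"tz": 0,"ax": 0,"ay": 0,"az": 5},
    {"claw": 1,"tx": 0,"ty": 0,"tz": 0,"ax": 0,"ay": 0,"az": 5},
    {"claw": 1,"tx": 0,"ty": 0,"tz": 0,"ax": 0,"ay": 0,"az": 5},
    {"claw": 1,"tx": 0,"ty": 0,"tz": 0,"ax": 0,"ay": 0,"az": 5},
    {"claw": 1,"tx": 0,"ty": 0,"tz": 0,"ax": 0,"ay": 0,"az": 5}
  ]
}}

```text
clock: 6.8
tcp_pos: [0.5247, -0.1884, 0.2806]
orientation: [0.32, 3.124, 0.0]
contact_force: [-0.6, 0.2, 6.2]
grip_width: 0.0114
gripper_force: 42.0
```

Call:
{"op": "arm_command", "data": {
  "plan": [
    {"claw": 1,"tx": 0,"ty": 0,"tz": 0,"ax": 0,"ay": 0,"az": 5},
    {"claw": 1,"tx": 0,"ty": 0,"tz": 0,"ax": 0,"ay": 0,"az": 5},
    {"claw": 1,"tx": 0,"ty": 0,"tz": 0,"ax": 0,"ay": 0,"az": 5},
    {"claw": 1,"tx": 0,"ty": 0,"tz": 0,"ax": 0,"ay": 0,"az": 5},
    {"claw": 1,"tx": 0,"ty": 0,"tz": 0,"ax": 0,"ay": 0,"az": 5},
    {"claw": 1,"tx": 0,"ty": 0,"tz": 0,"ax": 0,"ay": 0,"az": 5},
    {"claw": 1,"tx": 0,"ty": 0,"tz": 0,"ax": 0,"ay": 0,"az": 4},
    {"claw": 1,"tx": 0,"ty": 0,"tz": 0,"ax": 0,"ay": 0,"az": 0},
    {"claw": 1,"tx": 0,"ty": 0,"tz": 0,"ax": 0,"ay": 0,"az": 0},
    {"claw": 1,"tx": 0,"ty": 0,"tz": 0,"ax": 0,"ay": 0,"az": 0}
  ]
}}

```text
clock: 7.63
tcp_pos: [0.5249, -0.1883, 0.2806]
orientation: [1.213, 2.896, 0.001]
contact_force: [0.0, 1.4, 8.0]
grip_width: 0.0112
gripper_force: 42.0
```

Call:
{"op": "arm_command", "data": {
  "plan": [
    {"claw": 0,"tx": 0,"ty": 0,"tz": 0,"ax": 0,"ay": 0,"az": 0},
    {"claw": 0,"tx": 0,"ty": 0,"tz": 0,"ax": 0,"ay": 0,"az": 0},
    {"claw": 0,"tx": 0,"ty": 0,"tz": 0,"ax": 0,"ay": 0,"az": 0},
    {"claw": 0,"tx": 0,"ty": 0,"tz": 0,"ax": 0,"ay": 0,"az": 0},
    {"claw": 0,"tx": 0,"ty": 0,"tz": -0.035,"ax": 0,"ay": 0,"az": 0},
    {"claw": 0,"tx": 0,"ty": 0,"tz": -0.035,"ax": 0,"ay": 0,"az": 0},
    {"claw": 0,"tx": 0,"ty": 0,"tz": -0.03,"ax": 0,"ay": 0,"az": -6.5},
    {"claw": 0,"tx": 0,"ty": 0,"tz": 0,"ax": 0,"ay": 0,"az": -6.5},
    {"claw": 0,"tx": 0,"ty": 0,"tz": 0,"ax": 0,"ay": 0,"az": -6.5},
    {"claw": 0,"tx": 0,"ty": 0,"tz": 0,"ax": 0,"ay": 0,"az": -6.5}
  ]
}}

```text
clock: 8.47
tcp_pos: [0.5244, -0.1883, 0.3803]
orientation: [0.522, 3.097, 0.0]
contact_force: [0.3, -0.1, -0.0]
grip_width: 0.0852
gripper_force: 0.0
```

```bash
python3 b.py w3.png
```

```text
[-0.274  0.355  0.64   1.9   -0.255  0.967  1.726]
wrist proofing_box 0.88 [ 0.5691 -0.0991  0.0016]
wrist selector_grip 0.61 [ 0.5234 -0.1861  0.1195]
wrist flap_handle 0.97 [ 0.5691 -0.1077  0.1404]
wrist flap_handle 0.32 [ 0.527  -0.1827  0.1182]
```

View pics/w3.png

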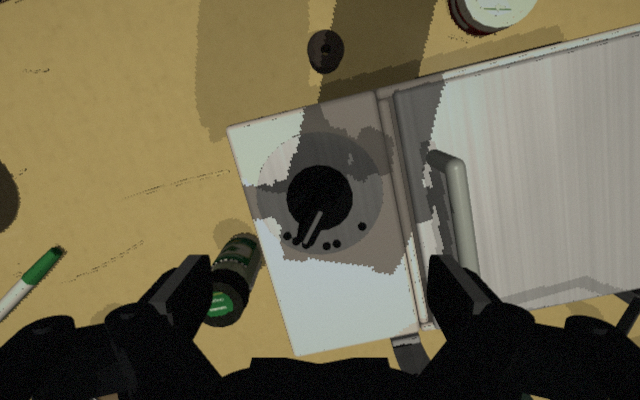

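Run:
```python
from h import *
m,T=cam('wrist')
a=unp(m,T,320,213,.135);b=unp(m,T,305,245,.135);d=b-a
print('nose yaw',np.arctan2(d[1],d[0]),'selector',.7-.115-np.arctan2(d[1],d[0]))
m,T=cam('scene')
im=cv2.imread('pics/scene0.png'); im=np.clip((im/255.)**0.6*255,0,255).astype('uint8')
x0,y0,s=255,90,6
c=cv2.resize(im[y0:y0+100,x0:x0+130],None,fx=s,fy=s,interpolation=cv2.INTER_CUBIC)
B=np.array([.569,-.0975,0]);Rz=R.from_euler('z',-.115).as_matrix()
def dot(p,col):
    q=(px(m,T,B+Rz@np.array(p))-[x0,y0]+.5)*s; cv2.circle(c,tuple(int(v) for v in q),2,col,-1)
dot((.104,.14,.09),(0,0,255))
for i,f in enumerate(np.arange(.4,1.01,.1)): dot((.104,.14-.2*np.cos(f),.09+.2*np.sin(f)),(0,0,255) if i%2 else (0,255,0))
for p in [(-.1,-.15,.09),(-.1,.15,.09),(.1,-.15,.09),(0.045,-.01,.138),(-.045,-.01,.138)]: dot(p,(255,0,255))
cv2.imwrite('pics/sc.png',c)
```

```text
nose yaw -0.7622080885783389 selector 1.3472080885783388
```

View pics/sc.png

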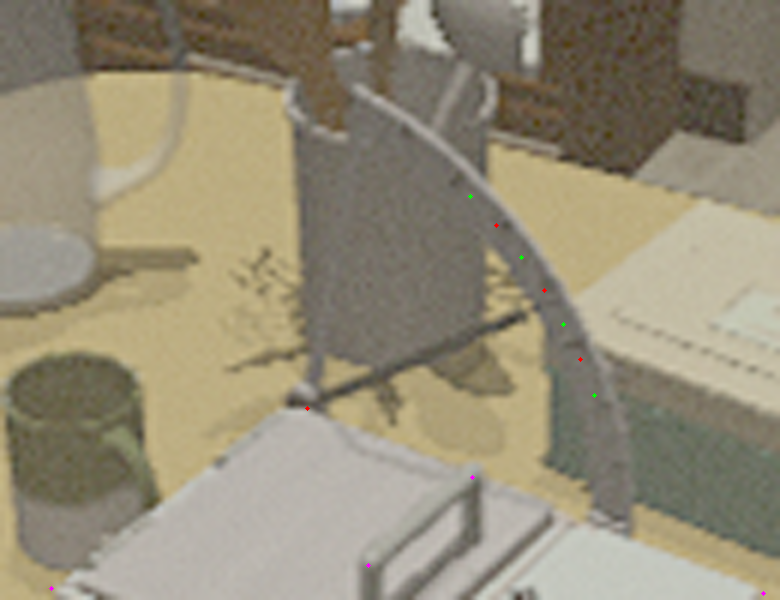

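Call:
{"op": "arm_command", "data": {
  "plan": [
    {"claw": 0,"tx": -0.0052,"ty": 0.0303,"tz": 0,"ax": 0,"ay": 0,"az": 0},
    {"claw": 0,"tx": -0.0052,"ty": 0.0303,"tz": 0,"ax": 0,"ay": 0,"az": 0},
    {"claw": 0,"tx": -0.0052,"ty": 0.0303,"tz": 0,"ax": 0,"ay": 0,"az": 0},
    {"claw": 0,"tx": 0,"ty": 0,"tz": 0,"ax": 0,"ay": 0,"az": -6.3},
    {"claw": 0,"tx": 0,"ty": 0,"tz": 0,"ax": 0,"ay": 0,"az": -6.3},
    {"claw": 0,"tx": 0,"ty": 0,"tz": 0.029,"ax": 0,"ay": 0,"az": 0},
    {"claw": 0,"tx": 0,"ty": 0,"tz": 0.029,"ax": 0,"ay": 0,"az": 0},
    {"claw": 0,"tx": 0,"ty": 0,"tz": 0.029,"ax": 0,"ay": 0,"az": 0},
    {"claw": 0.3,"tx": 0,"ty": 0,"tz": 0,"ax": 0,"ay": 0,"az": 0},
    {"claw": 0.5,"tx": 0,"ty": 0,"tz": 0,"ax": 0,"ay": 0,"az": 0}
  ],
  "squeeze": 30
}}

```text
clock: 9.6
tcp_pos: [0.5689, -0.1077, 0.2917]
orientation: [-0.19, -3.132, 0.001]
contact_force: [0.6, 0.1, 0.3]
grip_width: 0.0636
gripper_force: 0.0
```

Run:
```python
from h import *
o=r.get_obs();print(o['tcp_pos'],o['contact_force'],o['joints'].round(2))
im=cv2.cvtColor(cv2.imread('pics/scene0.png'),cv2.COLOR_BGR2GRAY).astype(float)
P=[]
for u in range(312,341):
    yc=90+(400-(u-255-51)*6*.39)/6; rows=np.arange(int(yc)-4,int(yc)+5); v=im[rows,u]; wt=np.clip(np.median(v)-v,0,None)
    P.append((u,(rows*wt).sum()/max(wt.sum(),1e-6)))
P=np.array(P); l=cv2.fitLine(P.astype(np.float32),cv2.DIST_HUBER,0,.01,.01).ravel(); sl=l[1]/l[0]; print('slope',sl,(P[:,1]-l[3]-sl*(P[:,0]-l[2])).std())
m,T=cam('scene');B=np.array([.569,-.0975,0])
from scipy.optimize import brentq
for yaw in(-.105,-.115,-.125):
    Rz=R.from_euler('z',yaw).as_matrix()
    def f(a):
        g=lambda q:px(m,T,B+Rz@np.array((.104,.14-q*np.cos(a),.09+q*np.sin(a))))
        d=g(.18)-g(.03); return d[1]/d[0]-sl
    print(yaw,brentq(f,.4,1))
```

```text
[ 0.56886055 -0.10771458  0.29170289] [0.61587265 0.14681035 0.2956319 ] [-0.31  0.5   0.51  1.91 -0.32  0.81  1.83]
slope -0.4149986 0.5903296419903296
-0.105 0.6511668200153976
-0.115 0.6529467003400622
-0.125 0.6546808238486584
```

Call:
{"op": "arm_command", "data": {
  "plan": [
    {"claw": 1,"tx": 0,"ty": 0,"tz": 0,"ax": 0,"ay": 0,"az": 0},
    {"claw": 1,"tx": 0,"ty": 0,"tz": 0,"ax": 0,"ay": 0,"az": 0},
    {"claw": 1,"tx": 0,"ty": 0,"tz": 0,"ax": 0,"ay": 0,"az": 0},
    {"claw": 1,"tx": 0,"ty": 0,"tz": 0,"ax": 0,"ay": 0,"az": 0},
    {"claw": 1,"tx": 0,"ty": 0,"tz": 0,"ax": 0,"ay": 0,"az": 0},
    {"claw": 1,"tx": 0,"ty": 0,"tz": 0,"ax": 0,"ay": 0,"az": 0},
    {"claw": 1,"tx": 0,"ty": 0,"tz": 0,"ax": 0,"ay": 0,"az": 0},
    {"claw": 1,"tx": 0,"ty": 0,"tz": 0,"ax": 0,"ay": 0,"az": 0},
    {"claw": 1,"tx": 0,"ty": 0,"tz": 0,"ax": 0,"ay": 0,"az": 0},
    {"claw": 1,"tx": 0,"ty": 0,"tz": 0,"ax": 0,"ay": 0,"az": 0}
  ],
  "squeeze": 30
}}

```text
clock: 10.43
tcp_pos: [0.5699, -0.1076, 0.2941]
orientation: [0.187, 3.134, 0.001]
contact_force: [-1.3, 1.6, 6.9]
grip_width: 0.011
gripper_force: 29.2
```

Call:
{"op": "arm_command", "data": {
  "plan": [
    {"claw": 1,"tx": 0,"ty": 0.0016,"tz": -0.0049,"ax": 0,"ay": 0,"az": 0},
    {"claw": 1,"tx": 0,"ty": 0.0018,"tz": -0.0048,"ax": 0,"ay": 0,"az": 0},
    {"claw": 1,"tx": 0,"ty": 0.002,"tz": -0.0047,"ax": 0,"ay": 0,"az": 0},
    {"claw": 1,"tx": 0,"ty": 0.0021,"tz": -0.0047,"ax": 0,"ay": 0,"az": 0},
    {"claw": 1,"tx": 0,"ty": 0.0022,"tz": -0.0046,"ax": 0,"ay": 0,"az": 0},
    {"claw": 1,"tx": 0,"ty": 0.0024,"tz": -0.0045,"ax": 0,"ay": 0,"az": 0},
    {"claw": 1,"tx": 0,"ty": 0.0025,"tz": -0.0044,"ax": 0,"ay": 0,"az": 0},
    {"claw": 1,"tx": 0,"ty": 0.0027,"tz": -0.0044,"ax": 0,"ay": 0,"az": 0},
    {"claw": 1,"tx": 0,"ty": 0.0028,"tz": -0.0043,"ax": 0,"ay": 0,"az": 0},
    {"claw": 1,"tx": 0,"ty": 0.003,"tz": -0.0042,"ax": 0,"ay": 0,"az": 0}
  ]
}}

```text
clock: 11.27
tcp_pos: [0.5721, -0.0857, 0.339]
orientation: [0.189, 3.135, -0.002]
contact_force: [2.9, -4.5, -0.9]
grip_width: 0.0108
gripper_force: 29.2
```

Call:
{"op": "arm_command", "data": {
  "plan": [
    {"claw": 1,"tx": 0,"ty": 0.0031,"tz": -0.0041,"ax": 0,"ay": 0,"az": 0},
    {"claw": 1,"tx": 0,"ty": 0.0032,"tz": -0.004,"ax": 0,"ay": 0,"az": 0},
    {"claw": 1,"tx": 0,"ty": 0.0034,"tz": -0.0039,"ax": 0,"ay": 0,"az": 0},
    {"claw": 1,"tx": 0,"ty": 0.0035,"tz": -0.0038,"ax": 0,"ay": 0,"az": 0},
    {"claw": 1,"tx": 0,"ty": 0.0036,"tz": -0.0036,"ax": 0,"ay": 0,"az": 0},
    {"claw": 1,"tx": 0,"ty": 0.0037,"tz": -0.0035,"ax": 0,"ay": 0,"az": 0},
    {"claw": 1,"tx": 0,"ty": 0.0038,"tz": -0.0034,"ax": 0,"ay": 0,"az": 0},
    {"claw": 1,"tx": 0,"ty": 0.0039,"tz": -0.0033,"ax": 0,"ay": 0,"az": 0},
    {"claw": 1,"tx": 0,"ty": 0.004,"tz": -0.0031,"ax": 0,"ay": 0,"az": 0},
    {"claw": 1,"tx": 0,"ty": 0.0041,"tz": -0.003,"ax": 0,"ay": 0,"az": 0}
  ]
}}

```text
clock: 12.1
tcp_pos: [0.5757, -0.0517, 0.3753]
orientation: [-0.192, -3.135, 0.005]
contact_force: [-1.3, -9.7, 7.4]
grip_width: 0.0107
gripper_force: 29.3
```

Call:
{"op": "arm_command", "data": {
  "plan": [
    {"claw": 1,"tx": 0,"ty": 0,"tz": 0,"ax": 0,"ay": 0,"az": 0},
    {"claw": 1,"tx": 0,"ty": 0,"tz": 0,"ax": 0,"ay": 0,"az": 0},
    {"claw": 1,"tx": 0,"ty": 0,"tz": 0,"ax": 0,"ay": 0,"az": 0},
    {"claw": 1,"tx": 0,"ty": 0,"tz": 0,"ax": 0,"ay": 0,"az": 0},
    {"claw": 1,"tx": 0,"ty": 0,"tz": 0,"ax": 0,"ay": 0,"az": 0},
    {"claw": 1,"tx": 0,"ty": 0,"tz": 0,"ax": 0,"ay": 0,"az": 0},
    {"claw": 1,"tx": 0,"ty": 0,"tz": 0,"ax": 0,"ay": 0,"az": 0},
    {"claw": 1,"tx": 0,"ty": 0,"tz": 0,"ax": 0,"ay": 0,"az": 0},
    {"claw": 1,"tx": 0,"ty": 0,"tz": 0,"ax": 0,"ay": 0,"az": 0},
    {"claw": 1,"tx": 0,"ty": 0,"tz": 0,"ax": 0,"ay": 0,"az": 0}
  ]
}}

```text
clock: 12.93
tcp_pos: [0.5757, -0.0518, 0.3753]
orientation: [-0.193, -3.135, 0.005]
contact_force: [-2.7, -9.5, 8.6]
grip_width: 0.0111
gripper_force: 29.4
```

Run:
```python
from h import *
o=r.get_obs();print(o['clock'],o['tcp_pos'],o['contact_force'],o['gripper_force'])
yaw=-.118; H=np.array([.569,-.0975,0])+R.from_euler('z',yaw).as_matrix()@[0,.14,.09]
g=o['tcp_pos']+R.from_rotvec(o['orientation']).as_matrix()@[0,0,.155]
b=R.from_euler('z',-yaw).as_matrix()@(g-H); print(b,'flap',np.arctan2(b[2],-b[1])-np.arctan2(48,150),np.hypot(b[1],b[2]))
for c in('scene','side'):
    m,T,im=snap(c,c+'1.png'); find(T,c,['flap_handle','flap_hinge','pointer_tip','mug'])
    if c=='scene':
        im=np.clip((im[90:190,255:385,::-1]/255.)**.6*255,0,255).astype('uint8'); cv2.imwrite('pics/sc1.png',cv2.resize(im,None,fx=6,fy=6,interpolation=cv2.INTER_CUBIC))
```

```text
12.9333 [ 0.57570347 -0.05180509  0.37531853] [-2.67553772 -9.53898171  8.63695995] 29.4465109705925
[ 0.00124651 -0.09429981  0.13031923] flap 0.6346993785774009 0.1608588067379567
scene flap_handle 0.85 [ 0.5767 -0.053   0.2164]
scene flap_hinge 0.92 [0.5839 0.0433 0.0906]
scene pointer_tip 0.57 [0.5871 0.041  0.0885]
scene pointer_tip 0.54 [ 0.6715 -0.126   0.2124]
scene mug 0.94 [0.6235 0.128  0.0016]
side flap_handle 0.94 [ 0.5736 -0.0535  0.2195]
side flap_hinge 0.87 [0.5855 0.0387 0.0907]
side mug 0.8 [ 0.6231  0.1271 -0.0015]
```

View pics/sc1.png

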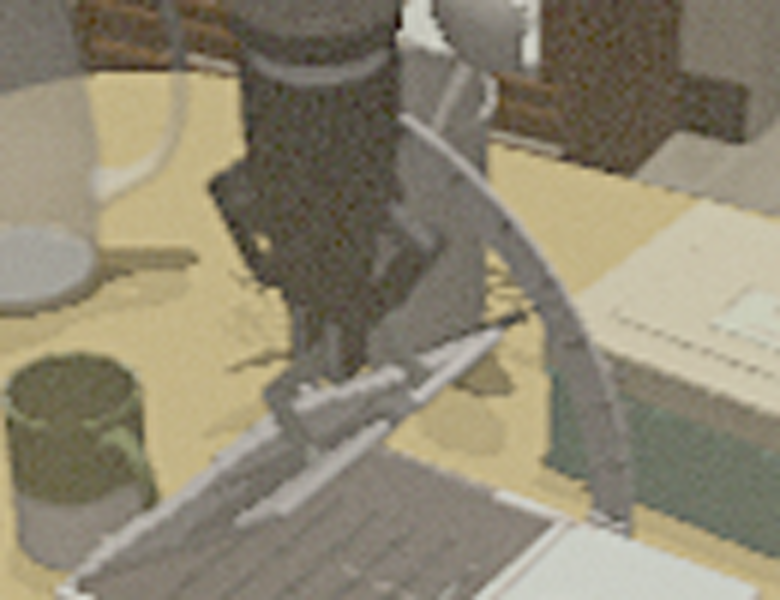

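Run:
```python
from h import *
m,T=cam('scene');B=np.array([.569,-.0975,0]);Rz=R.from_euler('z',-.118).as_matrix()
f=lambda x,q,h,a:((px(m,T,B+Rz@np.array((x,.14-q*np.cos(a)+h*np.sin(a),.09+q*np.sin(a)+h*np.cos(a))))-[255,90]+.5)*6).round()
for a in(.55,.6,.65,.7): print(a,'far top',f(.095,.17,.008,a),'far bot',f(.095,.17,0,a),'near top',f(-.095,.17,.008,a),'near bot',f(-.095,.17,0,a),'ptr170',f(.104,.17,0,a),f(.104,.2,0,a))
```

```text
0.55 far top [514. 347.] far bot [521. 361.] near top [287. 530.] near bot [295. 545.] ptr170 [530. 353.] [573. 342.]
0.6 far top [506. 333.] far bot [513. 346.] near top [278. 514.] near bot [286. 529.] ptr170 [523. 339.] [564. 325.]
0.65 far top [497. 318.] far bot [505. 332.] near top [269. 499.] near bot [277. 514.] ptr170 [515. 324.] [555. 308.]
0.7 far top [488. 304.] far bot [496. 318.] near top [258. 484.] near bot [268. 498.] ptr170 [506. 310.] [545. 291.]
```

```bash
python3 -c "
from bench import r
print(r.hand_in())"
```

```text
the job is handed in; nothing more can be done
None
```

I turned the selector to the three-dot position and let go of it. The flap is now held at about 0.64 rad against the pointer's estimated 0.65 rad (limit 0.07), and I handed the job in at about 13 s; no verdict came back.

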